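Take the bench pin off its quick-change bracket

ROBOT

A 6-joint arm with a two-finger parallel gripper is mounted at the origin on the work surface. World frame = base frame: x ahead of the robot, y to its left, z up, the work surface at z = 0. Lengths are in m, angles in rad, forces in N, time in s.
With the tool pointing down it reaches from about 0.35 to 0.775 m from the base axis. Payload 7.3 kg.
Tool frame: the origin (TCP) lies midway between the tips of the shut fingers; the grasp point (between the pads) lies 19 mm behind it (tcp_to_grasp is the distance from the TCP to the grasp point, in m); z points along the fingers, y is the line along which they close (so a half turn about z gives the same grasp; the last joint's range is limited). The gripper opens to 92 mm and grips with 3 to 60 N. Pads are 19 mm wide; open, the fingers measure 130 mm over their backs; the gripper's body (75 mm by 190 mm) begins 47 mm behind the grasp point.
Start: joints at [1.031, 0.342, 1.524, -0, 1.275, -0.146], TCP at [0.201, 0.485, 0.227] pointing down, gripper open.
Joint ranges: [-2.53, 2.53], [-0.77, 2.02], [0.04, 2.7], [-1, 4.14], [0.28, 2.66], [-3.11, 3.11]. Speed limits (rad/s): [2.57, 2.57, 3.14, 3.14, 3.14, 3.14].

INTERFACE

Orientations are given as [roll, pitch, yaw] about the fixed x, y, z axes, in that order (R = Rz(yaw) Ry(pitch) Rx(roll)).
In Python, from cell import observe, read_camera, calibration, hand_in, tcp_to_grasp gives the robot as it stands.
- The arm moves only by the tool send_rows, never from a script. Its argument "targets" is a list of rows, each a list of 5 numbers: the opening, from 0 (shut) to 1 (fully open), then the shift along the world's x, y, z in m, then the turn about the world's z in rad. A call has 1 to 5 rows; each row shifts and turns the commanded pose from where the row before left it; what a row does not reach is not made up. A row lasts 1/10 s, in which the tool goes at most 50 mm and 8.59 degrees, less where a joint would pass 70% of its speed; a pose out of reach is approached as far as the arm can. A call is refused whole if a number of a shift passes 0.05 or a number of a turn 0.15, either way. A call with a gripper value outside its range is refused whole. The fingers move at their own pace and stop on an object; "grip_force" is the grip in N (left out, the last holds). Time passes only in rows, so rows that do not move let the fingers close. It gives the time, the measured TCP pose, the force, the opening and the grip force at its end, in the units of the state.
- observe(): the state, without advancing time (a new reading comes with each control period).
- read_camera(name): name is "scene" or "top" or "wrist"; returns (picture, depth): 384x512x3 uint8, red, green, blue; 384x512 float32, m along the optical axis (not along the pixel's ray), 0 where there is no reading.
- calibration(name): a dict with "intrinsics" (3x3 intrinsics, pixels), "world_to_cam" (4x4, takes a point from world to camera coordinates); the wrist camera has in their place "hand_eye" (4x4, takes a point from camera to tool coordinates, whose origin is the TCP and whose axes are the flange's). Camera axes: x right, y up, looking along -z (the intrinsics and any distortion apply to the point x, -y, -z); pixel columns grow to the right and rows downward; lengths in m; the calibration is good to about 2 mm. A picture is of the moment at which its call begins: read the wrist's pose just before it. calibration takes no time and is no camera call.
- hand_in(): hands the job in; it is judged then, once.
The state is a dict: "time": time; "qpos": joint angles; "qvel": joint speeds; "joint_efforts": joint torques, N m; "tool_pos": TCP position; "tool_rot": TCP orientation; "contact_force": force on the tool from outside, world axes, zero at the start; "torque": the same for the moment, N m; "opening": finger opening in m; "grip_force": force on a finger pad.
Only numpy, scipy, OpenCV 4.12 (cv2) and the standard library are available. Lean on these libraries where they do the work, as an engineer would, in place of code of your own. Each camera call takes 0.05 s, during which the arm holds its last target. There are 200 camera calls.

TASK

Turn the red lock knob on the bracket clockwise until it clicks open, pull the wooden bench pin straight out of the bracket against its snap, and lay it flat, right way up, in the blue tray without dropping it. Then turn the knob back until it clicks locked, and leave the other things on the bench where they are.

Things in the scene. Friction and masses are not known exactly. Their poses are not given: they have to be found in the camera images.
- bracket: Aluminium bracket fixed to the bench, turned differently each time. Origin: on the bench under the knob's axis. Body 66 mm wide (y), roof at z = 84 mm, foot plate 84 mm wide. Its channel opens at the front face, x = -40 mm, towards its own -x, the way the pin is pulled out. The channel floor, z = 60 mm, runs on as a 30 mm wide ledge under the pin to x = -100 mm.
- lock_knob (a joint): Angle of the red lock knob on the bracket's roof, rad: 0 = locked, grows clockwise seen from above, 1.4 = open. It rests at either end; a spring detent resists with up to about 0.15 N m until the middle (0.7), then the knob snaps on to the other end. Locked, a bolt blocks the pin; it is clear from 0.9 on. To lock, the pin must be out of the channel.
- knob_grip (a point): Middle of the knob's red grip bar, on the vertical turning axis, 105 mm above the bench. Its axes turn with the knob: the bar is 46 mm long along x (along the bracket's x when locked), 12 mm thick along y, 24 mm high (z -12 to +12 mm), on a dark disc of 48 mm diameter; a white mark is on its -x end.
- bench_pin: Loose wooden bench pin, about 110 g: block 80 mm long (x -40 to 40), 50 mm wide (y), 20 mm high, slotted at its free -x end (x below -15); steel tongue 30 mm wide, 14 mm high, at x 40 to 85, level with the underside. Origin: centre of the block's underside. At the start the tongue is in the channel, axes parallel to the bracket's, origin at x -85, z 60 mm in the bracket's frame.
- pin_middle (a point): Midway along the whole 125 mm pin, on its underside, 22.5 mm from its origin towards the tongue; same axes. Two spring balls hold the tongue: with the knob open, about 8 to 12 N along the bracket's -x pops it free within 5 mm; it then slides with a light drag, has left the channel after 40 mm (pull 55 mm or more to be clear) and the ledge after 100 mm; once out of the channel it can be lifted.
- blue_tray: Blue open tray fixed on the bench, where the pin goes: 200 mm (x) by 160 mm (y) outside, 16 mm high, walls and floor 5 mm thick, empty. Origin: centre of its underside. Blue and black tray change sides.
- black_tray: Black tray of the same size and build as the blue one, also fixed; not to be used.
- gold_ring: Gold-coloured finger ring, 22 mm across, 5 mm high, lying in the black tray; leave alone. Origin: centre of its underside.
- tweezers: Steel tweezers, 139 mm long (x), 4 mm high, lying on the bench in front of the bracket; leave alone. Origin: under their middle.
- ring_gauge: Steel ring, 34 mm across, 8 mm high, on the bench; leave alone. Origin: centre of its underside.
- bur_stand: White round stand with ten small burs, 60 mm across, 54 mm high; leave alone. Origin: centre of its underside.
- needle_file: Hand file with a wooden handle, 160 mm long, lying on the bench, under 40 mm high; leave alone. Origin: under its middle.
- polish_jar: Small closed jar, 52 mm across, 45 mm high; leave alone. Origin: centre of its underside.
- chasing_hammer: Small hammer, 200 mm long, lying on the bench, under 40 mm high; leave alone. Origin: under its middle.

How it is judged:
On the way, in this order (a step that is already met when the one before it is completed fails the run):
1. the lock knob is turned until it clicks open (value of joint lock_knob above 1.2 rad), for 0.2 s.
2. the bench pin is pulled out of the bracket (x of bench_pin in the frame of bracket below -0.135 m), for 0.1 s.
3. the pin lies flat in the blue tray, released (x of pin_middle in the frame of blue_tray between -0.09 and 0.09 m and y of pin_middle in the frame of blue_tray between -0.07 and 0.07 m and z of pin_middle in the frame of blue_tray between 0 and 0.01 m and angle between bench_pin's own z axis and vertical below 0.08 rad and contact force between the fingers and bench_pin below 0.2 N and linear speed of bench_pin below 0.02 m/s), for 0.2 s.
4. the knob is turned back until it clicks locked (value of joint lock_knob below 0.2 rad), for 0.2 s.
At the end, for the whole second after the job is handed in: The bench pin lies flat and right way up (within 0.08 rad) on the floor of the blue tray, wholly between its walls, released and at rest; the lock knob is back at locked (below 0.2 rad) (all of step 3 and value of joint lock_knob below 0.2 rad); the robot touches nothing.
It fails at once if the bench pin is dropped: it falls unheld from above the tray's height (height (world z) of bench_pin between 0.028 and 0.05 m and contact force between the fingers and bench_pin below 0.2 N).
It fails at once if another loose thing on the bench is moved by more than 30 mm (distance of any of tweezers, gold_ring, ring_gauge, bur_stand, needle_file, polish_jar, chasing_hammer from where it was at the start of the episode above 0.03 m).
It also fails if it takes over 67 s, if anything falls off the work surface, if the arm or the gripper's body presses on something with over 40 N, if the wrist force passes 120 N, or if a joint passes its speed limit or range.

## Working session

There is one attempt and no reset: what is moved stays moved. The work goes in short steps, Python scripts to look and compute and a tool call to move; the robot and the scene stay as the last step left them, time stands still between calls to the robot, and variables do not carry over. Pictures are saved under pics/ and viewed, at most 10 in all, crops included, and the job is handed in when it is done.

Besides the shell and the picture viewer there is one more tool, called after "Call:" in YAML: its name, and indented under it one key for each argument. send_rows: Moves the arm, as the interface text tells. Its arguments: {"type":"object","properties":{"targets":{"type":"array","items":{"type":"array","items":{"type":"number"}}},"grip_force":{"type":"number"}},"required":["targets"]}

```bash
mkdir -p pics; ls; python3 - <<'E'
from cell import *
import cv2, numpy as np
s=observe(); print({k:np.round(v,3) for k,v in s.items()}, tcp_to_grasp)
for n in ("top","scene"):
    p,d=read_camera(n); np.savez(f"{n}0.npz",p=p,d=d)
    cv2.imwrite(f"pics/{n}0.png",p[:,:,::-1])
    print(n,calibration(n))
print(calibration("wrist"))
E
```

```text
pics
{'time': np.float64(0.0), 'qpos': array([ 1.031,  0.343,  1.525, -0.   ,  1.275, -0.146]), 'qvel': array([ 0.001,  0.   , -0.   , -0.001,  0.002, -0.001]), 'joint_efforts': array([  0.   , -43.125, -24.422,   0.072,   0.056,  -0.   ]), 'tool_pos': array([0.201, 0.484, 0.226]), 'tool_rot': array([-3.14 , -0.   ,  2.748]), 'contact_force': array([1.651, 0.439, 0.071]), 'torque': array([ 0.03 ,  0.022, -0.057]), 'grip_force': np.float64(0.0), 'opening': np.float64(0.092)} 0.0188
top {'intrinsics': array([[455.56092498,   0.        , 257.99934351],
       [  0.        , 455.56092498, 189.78955184],
       [  0.        ,   0.        ,   1.        ]]), 'world_to_cam': array([[-3.58463360e-04, -9.99996417e-01, -2.65293989e-03,
         4.06518246e-02],
       [ 9.91651497e-01, -6.97556642e-04,  1.28945031e-01,
        -5.46812245e-01],
       [-1.28946419e-01, -2.58456974e-03,  9.91648194e-01,
        -1.19492576e+00],
       [ 0.00000000e+00,  0.00000000e+00,  0.00000000e+00,
         1.00000000e+00]])}
scene {'intrinsics': array([[385.83434999,   0.        , 258.05022153],
       [  
[... 179 characters left out ...]
-0.59402919,  0.07298804,  0.8011255 ,  0.25063813],
       [ 0.7968282 , -0.08331849,  0.59843366, -1.61630732],
       [ 0.        ,  0.        ,  0.        ,  1.        ]])}
{'intrinsics': array([[325.24764339,   0.        , 250.84242505],
       [  0.        , 325.24764339, 191.49949504],
       [  0.        ,   0.        ,   1.        ]]), 'hand_eye': array([[-5.01597129e-04,  9.51001389e-01,  3.09186202e-01,
         8.28867844e-02],
       [ 9.99999874e-01,  4.88269246e-04,  1.20485115e-04,
        -4.67089661e-04],
       [-3.63846020e-05,  3.09186223e-01, -9.51001513e-01,
        -1.57500019e-01],
       [ 0.00000000e+00,  0.00000000e+00,  0.00000000e+00,
         1.00000000e+00]])}
```

View pics/top0.png

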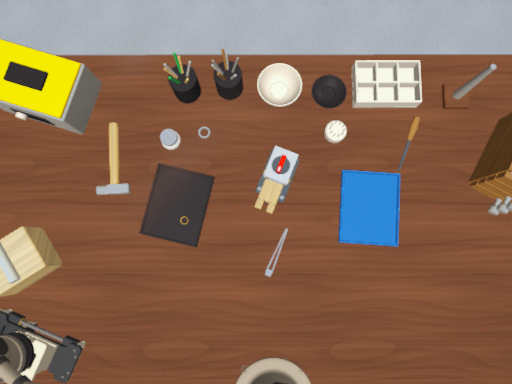

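View pics/scene0.png

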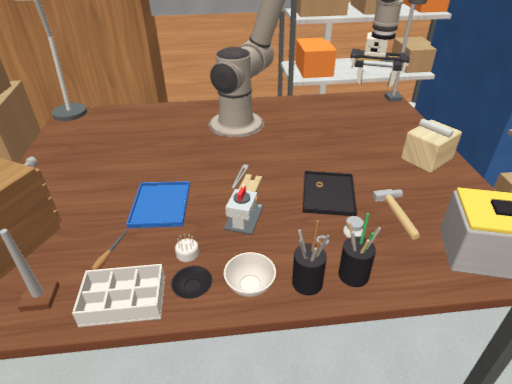

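The top view shows the knob at about (281,164), the pin at (268,194), the blue tray at (370,208), the black tray at (178,205) and the tweezers at (277,252). The scene view agrees. Next I'll measure them.

```bash
cat > h.py <<'E'
import numpy as np, cv2
from cell import *
from scipy.spatial.transform import Rotation as R
def cloud(n,p=None,d=None,s=None):
    if p is None:
        s=observe(); p,d=read_camera(n)
    c=calibration(n); K=c["intrinsics"]
    v,u=np.mgrid[:384,:512]
    P=np.stack([(u-K[0,2])/K[0,0]*d,-(v-K[1,2])/K[1,1]*d,-d],-1)
    if n=="wrist":
        A=np.eye(4);A[:3,:3]=R.from_euler("xyz",s["tool_rot"]).as_matrix();A[:3,3]=s["tool_pos"]
        T=A@c["hand_eye"]
    else: T=np.linalg.inv(c["world_to_cam"])
    return p,d,P@T[:3,:3].T+T[:3,3]
def red(p): 
    q=p.astype(int); return (q[...,0]>140)&(q[...,1]<70)&(q[...,2]<70)
def wood(p):
    h=cv2.cvtColor(p,cv2.COLOR_RGB2HSV); return (h[...,0]>10)&(h[...,0]<30)&(h[...,1]>60)&(h[...,2]>150)
def blue(p):
    q=p.astype(int); return (q[...,2]>120)&(q[...,0]<60)
def rect(P):
    r=cv2.minAreaRect((P[:,:2]*1000).astype(np.float32)); return np.round(r[0],1),np.round(r[1],1),round(r[2],1)
E
cat > m0.py <<'E'
from h import *
for n in("top","scene"):
    z=np.load(n+"0.npz"); p,d,W=cloud(n,z["p"],z["d"])
    x,y=W[...,0],W[...,1]
    near=(abs(x-.6)<.15)&(abs(y-0)<.12)&(d>0)
    for nm,m in(("red",red(p)&near),("wood",wood(p)&near&(W[...,2]>.05)),("blue",blue(p)&(abs(y+.2)<.2)&(x<.75)&(d>0))):
        Q=W[m]; print(n,nm,len(Q),Q.mean(0).round(4) if len(Q) else 0,np.percentile(Q[:,2],[2,50,98]).round(3),*rect(Q))
    m=near&(W[...,2]>.075)&(W[...,2]<.09)&~wood(p); print(n,"roof",m.sum(),np.median(W[m],0).round(3),*rect(W[m]))
E
python3 m0.py
```

```text
top red 56 [ 0.6071 -0.0194  0.1134] [0.09  0.116 0.121] [604.1 -17.7] [ 9.8 43.7] 68.1
top wood 535 [0.5285 0.0136 0.0797] [0.072 0.08  0.085] [535.3   9. ] [ 70.2 100.5] 70.1
top blue 4166 [ 0.501 -0.265  0.006] [-0.     0.005  0.018] [ 501.2 -263.1] [160.  197.3] 86.0
top roof 586 [ 0.603 -0.015  0.084] [569.6  -1.6] [ 69.  168.9] 69.2
scene red 30 [ 0.625  -0.0247  0.108 ] [0.095 0.109 0.119] [617.4 -20.4] [ 9.6 29.2] 58.5
scene wood 234 [0.5327 0.0142 0.08  ] [0.072 0.08  0.083] [543.    7.9] [ 55.5 112.5] 74.3
scene blue 401 [ 0.5285 -0.2788  0.0102] [0.002 0.01  0.017] [ 504.8 -265.4] [159.2 205.9] 86.2
scene roof 377 [ 0.63  -0.023  0.084] [576.7  -7.1] [ 66.8 162.6] 68.3
```

Call:
send_rows:
  targets:
    - [1,0.03,-0.038,0.003,0]
    - [1,0.03,-0.038,0.003,0]
    - [1,0.03,-0.038,0.003,0]
    - [1,0.03,-0.038,0.003,0]
    - [1,0.03,-0.038,0.003,0]

```text
time: 0.6
tool_pos: [0.352, 0.2931, 0.2417]
tool_rot: [-3.141, -0.0, 2.748]
contact_force: [0.4, 0.3, -1.0]
opening: 0.0918
grip_force: 0.0
```

Call:
send_rows:
  targets:
    - [1,0.03,-0.038,0.003,0]
    - [1,0.03,-0.038,0.003,0]
    - [1,0.03,-0.038,0.003,0]
    - [1,0.03,-0.038,0.003,0]
    - [1,0.03,-0.038,0.003,0]

```text
time: 1.1
tool_pos: [0.5022, 0.103, 0.2566]
tool_rot: [3.142, -0.001, 2.748]
contact_force: [1.3, -0.5, 0.2]
opening: 0.0917
grip_force: 0.0
```

Call:
send_rows:
  targets:
    - [1,0.03,-0.038,0,0]
    - [1,0.03,-0.038,0,0]
    - [1,0,0,0,0]
    - [1,0,0,0,0]

```text
time: 1.5
tool_pos: [0.5613, 0.028, 0.2557]
tool_rot: [-3.141, -0.002, 2.746]
contact_force: [-0.1, -0.5, 0.1]
opening: 0.092
grip_force: 0.0
```

```bash
cat > m1.py <<'E'
from h import *
import sys
s=observe(); p,d=read_camera("wrist"); cv2.imwrite(f"pics/{sys.argv[1]}.png",p[:,:,::-1])
np.savez(sys.argv[1]+".npz",p=p,d=d,s=s)
p,d,W=cloud("wrist",p,d,s)
print(s["tool_pos"].round(4),s["tool_rot"].round(3),s["contact_force"].round(2),s["torque"].round(3),s["opening"].round(4),s["qpos"].round(2),round(s["time"],2))
z=W[...,2]; x,y=W[...,0],W[...,1]
near=(abs(x-.58)<.16)&(abs(y)<.12)&(d>0)
def ang(Q):
    w,v=np.linalg.eigh(np.cov(Q[:,:2].T)); a=v[:,1]; a=a*np.sign(a[0]); return round(np.degrees(np.arctan2(a[1],a[0])),2)
for nm,m in(("redtop",red(p)&near&(z>.114)),("wood",wood(p)&near&(z>.076)&(z<.09)),("roof",near&(z>.082)&(z<.087)&~wood(p)&(p.min(2)>100)),("disc",near&(z>.088)&(z<.1)&(p.max(2)<110))):
    Q=W[m]
    if len(Q)>20: print(nm,len(Q),Q.mean(0).round(4),np.percentile(Q[:,2],[5,50,95]).round(4),*rect(Q),ang(Q))
E
python3 m1.py w1
```

```text
Traceback (most recent call last):
  File "m1.py", line 6, in <module>
    print(s["tool_pos"].round(4),s["tool_rot"].round(3),s["contact_force"].round(2),s["torque"].round(3),s["opening"].round(4),s["qpos"].round(2),round(s["time"],2))
                                                                                                         ^^^^^^^^^^^^^^^^^^
AttributeError: 'float' object has no attribute 'round'
```

View pics/w1.png

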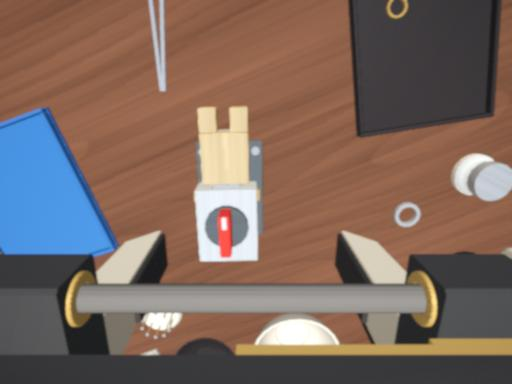

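The wrist view shows the red bar at (225,232), with its white mark facing the pin, the roof at about (227,222) and the pin block at (223,150). I'll fix the print and measure.

```bash
sed -i 's/s\["opening"\].round(4)/round(float(s["opening"]),4)/' m1.py; python3 m1.py w1
```

```text
[0.5609 0.029  0.2561] [-3.142e+00 -2.000e-03  2.747e+00] [-0.5  -0.58 -0.14] [0.019 0.051 0.023] 0.0919 [-0.09  0.39  1.37  0.    1.38 -1.26] 1.55
redtop 26 [ 0.604  -0.0137  0.1154] [0.1144 0.1154 0.1162] [603.4 -13.5] [ 1.1 32.4] 69.7 -21.2
wood 3281 [0.5296 0.0102 0.0795] [0.0782 0.0795 0.0807] [528.5  10.1] [50.2 79.1] 68.3 -21.48
roof 2590 [ 0.6063 -0.0199  0.0836] [0.0825 0.0835 0.0848] [610.2 -22.2] [65.8 85.4] 68.3 -21.62
```

Call:
send_rows:
  targets:
    - [1,0.03,-0.04,0,0.018]
    - [1,0.017,-0.01,-0.02,0]
    - [1,0,0,-0.02,0]
    - [1,0,0,0,0]
    - [1,0,0,0,0]

```text
time: 2.1
tool_pos: [0.6079, -0.0198, 0.2173]
tool_rot: [3.141, -0.0, 2.767]
contact_force: [-0.5, -0.0, 0.4]
opening: 0.0922
grip_force: 0.0
```

```bash
python3 m1.py w2; cat > m2.py <<'E'
from h import *
for n in ("w1","w2"):
    f=np.load(n+".npz",allow_pickle=True); p,d,W=cloud("wrist",f["p"],f["d"],f["s"].item())
    q=p.astype(int); m=(q[...,0]>110)&(q[...,1]<.5*q[...,0])&(q[...,2]<.5*q[...,0])&(abs(W[...,1]+.02)<.06)&(abs(W[...,0]-.607)<.06)&(W[...,2]>.09)
    Q=W[m]; print(n,len(Q),np.percentile(Q[:,2],[1,25,50,75,99]).round(4))
    a=np.radians(-21.6); e=np.array([[np.cos(a),np.sin(a)],[-np.sin(a),np.cos(a)]])
    c=Q[:,:2]@e.T; lo,hi=np.percentile(c,1,axis=0),np.percentile(c,99,axis=0); print("bar extents",lo.round(4),hi.round(4),"centre",(e.T@((lo+hi)/2)).round(4))
    h=(abs(W[...,0]-.607)<.03)&(abs(W[...,1]+.02)<.03); print(np.histogram(W[...,2][h],np.arange(.08,.122,.003)))
E
python3 m2.py
```

```text
[ 0.6079 -0.0198  0.2173] [ 3.141 -0.     2.767] [-0.48 -0.01  0.45] [ 0.024 -0.011 -0.002] 0.0922 [-0.16  0.5   1.29  0.    1.34 -1.36] 2.1
wood 5017 [0.5297 0.01   0.0794] [0.0782 0.0795 0.0806] [538.7  11.6] [59.3 95.9] 68.9 -21.27
roof 3873 [ 0.6072 -0.0209  0.0835] [0.0824 0.0835 0.0847] [610.3 -22.2] [66.  85.2] 68.3 -22.17
w1 463 [0.0973 0.1145 0.116  0.1166 0.1179]
bar extents [0.5499 0.1985] [0.5935 0.21  ] centre [ 0.6067 -0.0205]
(array([242, 880,  41, 242, 685,  20,  15,  15,  21,  26,  23, 166, 326]), array([0.08 , 0.083, 0.086, 0.089, 0.092, 0.095, 0.098, 0.101, 0.104,
       0.107, 0.11 , 0.113, 0.116, 0.119]))
w2 620 [0.093  0.1155 0.1163 0.1168 0.118 ]
bar extents [0.5499 0.1991] [0.5937 0.2105] centre [ 0.607  -0.0201]
(array([ 408, 1301,   33,  364, 1012,   12,    9,    7,   13,   14,    9,
        241,  515]), array([0.08 , 0.083, 0.086, 0.089, 0.092, 0.095, 0.098, 0.101, 0.104,
       0.107, 0.11 , 0.113, 0.116, 0.119]))
```

View pics/w2.png

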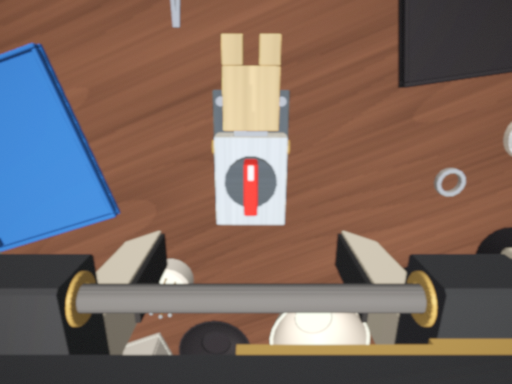

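The second view puts the knob at (251,187), aligned with the tool. Both views agree on an axis at (0.607, -0.020) with the bar top at 0.117 and the disc at 0.093. I'll descend and grip.

Call:
send_rows:
  targets:
    - [1,-0.001,0,-0.04,0]
    - [1,0,0,-0.04,0]
    - [1,0,0,-0.025,0]
    - [1,0,0,-0.014,0]
    - [1,0,0,0,0]

```text
time: 2.65
tool_pos: [0.6066, -0.0203, 0.0971]
tool_rot: [-3.141, -0.002, 2.767]
contact_force: [-0.1, -0.2, 0.4]
opening: 0.0923
grip_force: 0.0
```

Call:
send_rows:
  targets:
    - [0,0,0,0,0]
    - [0,0,0,0,0]
    - [0,0,0,0,0]
    - [0,0,0,0,0]
    - [0,0,0,0,0]
  grip_force: 40

```text
time: 3.15
tool_pos: [0.6076, -0.0212, 0.0983]
tool_rot: [3.141, 0.001, 2.766]
contact_force: [0.2, 0.1, 0.2]
opening: 0.0564
grip_force: 0.0
```

Call:
send_rows:
  targets:
    - [0,0,0,0,0]
    - [0,0,0,0,0]
    - [0,0,0,0,0]

```text
time: 3.45
tool_pos: [0.6074, -0.0212, 0.0977]
tool_rot: [3.142, -0.0, 2.766]
contact_force: [-0.8, 0.5, 0.3]
opening: 0.0326
grip_force: 0.0
```

Call:
send_rows:
  targets:
    - [0,0,0,0,0]
    - [0,0,0,0,0]
    - [0,0,0,0,0]
    - [0,0,0,0,0]
    - [0,0,0,0,0]

```text
time: 3.95
tool_pos: [0.6078, -0.0204, 0.0977]
tool_rot: [3.14, 0.0, 2.766]
contact_force: [1.7, 5.0, -0.9]
opening: 0.0118
grip_force: 40.0
```

Call:
send_rows:
  targets:
    - [0,0,0,0,-0.1]
    - [0,0,0,0,-0.1]
    - [0,0,0,0,-0.1]
    - [0,0,0,0,0]

```text
time: 4.35
tool_pos: [0.6076, -0.0205, 0.0977]
tool_rot: [3.141, -0.0, 2.465]
contact_force: [1.6, 5.6, -1.9]
opening: 0.0121
grip_force: 40.0
```

Call:
send_rows:
  targets:
    - [0,0,0,0,-0.1]
    - [0,0,0,0,-0.1]
    - [0,0,0,0,-0.1]
    - [0,0,0,0,-0.1]
    - [0,0,0,0,-0.1]

```text
time: 4.85
tool_pos: [0.6073, -0.0207, 0.0977]
tool_rot: [3.142, -0.001, 1.965]
contact_force: [1.2, 4.5, 0.3]
opening: 0.0114
grip_force: 40.0
```

Call:
send_rows:
  targets:
    - [0,0,0,0,-0.1]
    - [0,0,0,0,-0.1]
    - [0,0,0,0,-0.1]
    - [0,0,0,0,-0.1]
    - [0,0,0,0,-0.1]

```text
time: 5.35
tool_pos: [0.607, -0.0208, 0.0977]
tool_rot: [-3.141, -0.0, 1.465]
contact_force: [0.1, 4.2, 1.0]
opening: 0.0114
grip_force: 40.0
```

Call:
send_rows:
  targets:
    - [0,0,0,0,-0.1]
    - [0,0,0,0,0]
    - [0,0,0,0,0]
    - [0,0,0,0,0]

```text
time: 5.75
tool_pos: [0.6069, -0.0208, 0.0977]
tool_rot: [-3.14, -0.0, 1.369]
contact_force: [-1.1, 4.7, 2.3]
opening: 0.0113
grip_force: 40.0
```

```bash
python3 -c "
from h import *
s=observe();print(s['tool_rot'],s['torque'].round(3),s['contact_force'],s['qpos'].round(2))"
```

```text
[-3.14043894e+00 -3.30155414e-04  1.36873755e+00] [ 0.7    0.451 -0.14 ] [-1.09438006  4.70201525  2.33599969] [-0.16  0.61  1.45  0.    1.08  0.04]
```

Call:
send_rows:
  targets:
    - [1,0,0,0,0]
    - [1,0,0,0,0]
    - [1,0,0,0,0]
    - [1,0,0,0,0]
    - [1,0,0,0,0]

```text
time: 6.25
tool_pos: [0.6075, -0.0214, 0.0977]
tool_rot: [3.141, 0.0, 1.366]
contact_force: [0.1, 0.3, -0.0]
opening: 0.0473
grip_force: 0.0
```

Call:
send_rows:
  targets:
    - [1,0,0,0.04,0]
    - [1,0,0,0.04,0]
    - [1,0,0,0.04,0.14]
    - [1,-0.018,0.007,0,0.14]
    - [1,-0.018,0.007,0,0.14]

```text
time: 6.75
tool_pos: [0.5717, -0.0074, 0.2192]
tool_rot: [3.139, 0.001, 1.791]
contact_force: [-0.3, 0.3, -0.7]
opening: 0.087
grip_force: 0.0
```

Call:
send_rows:
  targets:
    - [1,-0.018,0.007,0,0.14]
    - [1,-0.018,0.007,0,0.14]
    - [1,0,0,0,0.14]
    - [1,0,0,0,0.14]
    - [1,0,0,0,0.14]

```text
time: 7.25
tool_pos: [0.5353, 0.0068, 0.218]
tool_rot: [3.141, 0.001, 2.492]
contact_force: [-0.2, 0.4, -0.1]
opening: 0.0916
grip_force: 0.0
```

Call:
send_rows:
  targets:
    - [1,0,0,0,0.14]
    - [1,0,0,0,0.135]
    - [1,0,0,0,0]
    - [1,0,0,0,0]

```text
time: 7.65
tool_pos: [0.5354, 0.0068, 0.2178]
tool_rot: [3.142, 0.0, 2.757]
contact_force: [0.1, -0.4, -0.1]
opening: 0.0916
grip_force: 0.0
```

```bash
python3 m1.py w3; sed -i 's/("w1","w2")/("w3",)/' m2.py; python3 m2.py
```

```text
[0.5354 0.0068 0.2178] [3.142 0.    2.757] [ 0.14 -0.36 -0.09] [-0.032 -0.015 -0.036] 0.0916 [-0.13  0.37  1.51  0.    1.26 -1.32] 7.65
wood 3890 [0.5291 0.0102 0.0795] [0.0783 0.0795 0.0806] [528.4  10.3] [50. 79.] 68.4 -21.71
roof 2478 [ 0.598  -0.0168  0.0836] [0.0825 0.0836 0.0847] [605.4 -20.3] [66.  75.6] 68.2 -10.3
w3 903 [0.0951 0.1045 0.1135 0.1163 0.1176]
bar extents [0.5636 0.1833] [0.5788 0.2243] centre [ 0.6061 -0.0208]
(array([243, 964,  60, 194, 526, 112,  71,  72,  81,  76,  85, 224, 399]), array([0.08 , 0.083, 0.086, 0.089, 0.092, 0.095, 0.098, 0.101, 0.104,
       0.107, 0.11 , 0.113, 0.116, 0.119]))
```

View pics/w3.png

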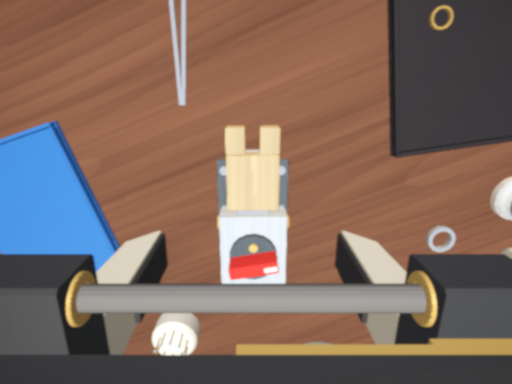

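The picture shows the knob open: the bar lies crosswise at (253,267) and the pin is still in place at (253,165). Now I'll descend and grip the block.

Call:
send_rows:
  targets:
    - [1,-0.003,0.002,-0.04,0.008]
    - [1,0,0,-0.04,0]
    - [1,0,0,-0.04,0]
    - [1,0,0,-0.025,0]
    - [1,0,0,-0.01,0]

```text
time: 8.2
tool_pos: [0.5309, 0.009, 0.0602]
tool_rot: [-3.141, -0.004, 2.767]
contact_force: [-0.3, -1.1, -0.6]
opening: 0.092
grip_force: 0.0
```

Call:
send_rows:
  targets:
    - [0,0,0,0,0]
    - [0,0,0,0,0]
    - [0,0,0,0,0]
    - [0,0,0,0,0]
    - [0,0,0,0,0]
  grip_force: 40

```text
time: 8.7
tool_pos: [0.5329, 0.0088, 0.0636]
tool_rot: [3.141, 0.002, 2.769]
contact_force: [0.1, 0.3, 0.2]
opening: 0.0566
grip_force: 0.0
```

Call:
send_rows:
  targets:
    - [0,0,0,0,0]
    - [0,0,0,0,0]
    - [0,0,0,0,0]
    - [0,0,0,0,0]

```text
time: 9.1
tool_pos: [0.5327, 0.0089, 0.0633]
tool_rot: [3.141, 0.001, 2.769]
contact_force: [-0.7, 0.5, 4.8]
opening: 0.0495
grip_force: 40.0
```

Call:
send_rows:
  targets:
    - [0,-0.0046,0.0018,0,0]
    - [0,-0.0046,0.0018,0,0]
    - [0,-0.0046,0.0019,0,0]
    - [0,-0.0093,0.0037,0,0]

```text
time: 9.5
tool_pos: [0.5123, 0.0171, 0.0634]
tool_rot: [3.14, 0.007, 2.768]
contact_force: [8.7, -4.1, -1.4]
opening: 0.0494
grip_force: 40.0
```

Call:
send_rows:
  targets:
    - [0,-0.0093,0.0037,0,0]
    - [0,-0.0093,0.0037,0,0]
    - [0,-0.0139,0.0056,0,0]
    - [0,-0.0139,0.0056,0,0]
    - [0,0,0,0,0]

```text
time: 10.0
tool_pos: [0.4602, 0.0375, 0.0627]
tool_rot: [-3.141, -0.003, 2.77]
contact_force: [-3.8, 1.8, 7.0]
opening: 0.0496
grip_force: 40.0
```

Call:
send_rows:
  targets:
    - [0,0,0,0,0]
    - [0,0,0,0.02,0]
    - [0,0,0,0.03,0]
    - [0,0,0,0.04,0]
    - [0,0,0,0,0]

```text
time: 10.5
tool_pos: [0.4651, 0.0366, 0.1565]
tool_rot: [3.139, 0.006, 2.769]
contact_force: [0.0, -0.2, -1.2]
opening: 0.0496
grip_force: 40.0
```

```bash
sed 's/near&(z>.076)&(z<.09)/(d>0)\&(z>.14)\&(z<.2)\&(abs(y-.04)<.1)/' m1.py > m3.py; python3 m3.py w4; python3 - <<'E'
from h import *
p,d,W=cloud("top"); z=W[...,2]
m=blue(p)&(abs(W[...,1]+.25)<.2)&(W[...,0]<.75)&(d>0)
Q=W[m]; print("tray",rect(Q)); Q=W[m&(z<.009)]; print("floor",rect(Q),np.median(Q[:,2]))
Q=W[m&(z>.012)]; print("rim",rect(Q),np.median(Q[:,2]))
E
```

```text
[0.4651 0.0366 0.1565] [3.139 0.006 2.769] [ 0.02 -0.16 -1.22] [-0.014 -0.066  0.031] 0.0496 [-0.09  0.31  1.79  0.    1.04 -1.28] 10.5
wood 11668 [0.452  0.0409 0.1717] [0.1634 0.1726 0.1736] [468.7  26.9] [ 69.5 102.7] 68.0 -20.98
roof 458 [ 0.5789 -0.0125  0.0836] [0.0825 0.0836 0.0845] [580.2 -10.3] [66.1 21.6] 69.0 68.85
tray (array([ 501.1, -263.3]), array([160.6, 197.1]), 86.0)
floor (array([ 502.6, -264.8]), array([155.5, 192.4]), 86.7) 0.0047305706430713634
rim (array([ 501.2, -262.8]), array([159.5, 197.1]), 86.0) 0.015416401704620886
```

View pics/w4.png

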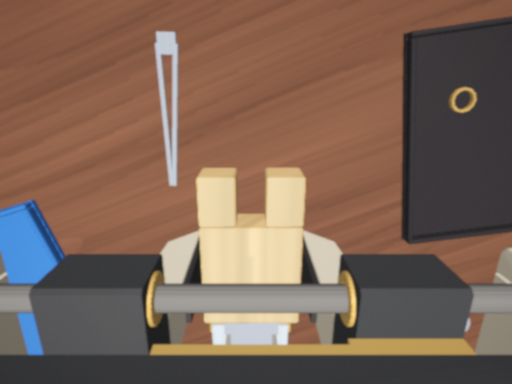

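The pin is held between the fingers at (252,245), level with the tool. I'll check for tilt and slip.

```bash
python3 - <<'E'
from h import *
f=np.load("w4.npz",allow_pickle=True); s=f["s"].item(); p,d,W=cloud("wrist",f["p"],f["d"],s)
z=W[...,2]; m=wood(p)&(z>.168)&(z<.178)&(d>0)&(abs(W[...,1]-.04)<.08); Q=W[m]
A=np.c_[Q[:,:2]-Q[:,:2].mean(0),np.ones(len(Q))]; c=np.linalg.lstsq(A,Q[:,2],rcond=None)[0]; print("slope",c)
a=np.radians(-21.6); e=np.array([[np.cos(a),np.sin(a)],[-np.sin(a),np.cos(a)]])
l=(Q[:,:2]-s["tool_pos"][:2])@e.T; print(np.percentile(l,[.5,99.5],axis=0))
E
```

```text
slope [ 0.01003862 -0.00367924  0.17256388]
[[-0.04387008 -0.02542402]
 [ 0.03465656  0.02390179]]
```

Call:
send_rows:
  targets:
    - [0,0.0026,-0.0427,0,0.044]
    - [0,0.0026,-0.0427,0,0.044]
    - [0,0.0026,-0.0427,0,0.044]
    - [0,0.0026,-0.0427,0,0.044]
    - [0,0.0026,-0.0427,0,0.044]

```text
time: 11.1
tool_pos: [0.4745, -0.1779, 0.1505]
tool_rot: [3.14, -0.004, 2.991]
contact_force: [0.5, 0.6, -1.3]
opening: 0.0498
grip_force: 40.0
```

Call:
send_rows:
  targets:
    - [0,0.0026,-0.0427,0,0.044]
    - [0,0.0026,-0.0427,0,0.044]
    - [0,0,0,0,0]
    - [0,0,0,-0.03,0]
    - [0,0,0,-0.03,0]

```text
time: 11.6
tool_pos: [0.4802, -0.2617, 0.0905]
tool_rot: [3.14, -0.002, 3.076]
contact_force: [-0.7, -0.0, -1.9]
opening: 0.0499
grip_force: 40.0
```

Call:
send_rows:
  targets:
    - [0,0,0,-0.03,0]
    - [0,0,0,-0.02,0]
    - [0,0,0,-0.015,0]
    - [0,0,0,0,0]
    - [0,0,0,0,0]

```text
time: 12.1
tool_pos: [0.4804, -0.2613, 0.0268]
tool_rot: [3.14, -0.002, 3.077]
contact_force: [-0.1, 0.2, -1.1]
opening: 0.0498
grip_force: 40.0
```

Call:
send_rows:
  targets:
    - [0,0,0,-0.006,0]
    - [0,0,0,-0.005,0]
    - [0,0,0,-0.003,0]
    - [0,0,0,-0.002,0]
    - [0,0,0,0,0]

```text
time: 12.6
tool_pos: [0.481, -0.2622, 0.0116]
tool_rot: [3.141, -0.0, 3.077]
contact_force: [-0.6, 0.2, -2.4]
opening: 0.0498
grip_force: 40.0
```

Call:
send_rows:
  targets:
    - [0,0,0,-0.001,0]
    - [0,0,0,0,0]

```text
time: 12.8
tool_pos: [0.4812, -0.2623, 0.0108]
tool_rot: [3.142, 0.0, 3.077]
contact_force: [0.5, 0.0, -1.6]
opening: 0.0497
grip_force: 40.0
```

Call:
send_rows:
  targets:
    - [0,0,0,-0.001,0]
    - [0,0,0,0,0]

```text
time: 13.0
tool_pos: [0.4811, -0.2623, 0.0097]
tool_rot: [3.141, -0.0, 3.077]
contact_force: [-0.2, 1.2, -0.9]
opening: 0.0499
grip_force: 40.0
```

Call:
send_rows:
  targets:
    - [0,0,0,-0.001,0]
    - [0,0,0,0,0]

```text
time: 13.2
tool_pos: [0.4811, -0.2622, 0.0086]
tool_rot: [3.141, -0.0, 3.077]
contact_force: [0.6, -0.2, -1.2]
opening: 0.0499
grip_force: 40.0
```

Call:
send_rows:
  targets:
    - [0,0,0,-0.001,0]
    - [0,0,0,0,0]

```text
time: 13.4
tool_pos: [0.4812, -0.2623, 0.0083]
tool_rot: [-3.142, 0.0, 3.077]
contact_force: [-1.8, 1.5, 4.2]
opening: 0.0496
grip_force: 40.0
```

Force shows contact with the floor, so I'll release.

Call:
send_rows:
  targets:
    - [0.75,0,0,0,0]
    - [0.75,0,0,0,0]
    - [0.75,0,0,0,0]
    - [0.75,0,0,0,0]
    - [0.75,0,0,0,0]

```text
time: 13.9
tool_pos: [0.4811, -0.2623, 0.0076]
tool_rot: [3.141, -0.0, 3.077]
contact_force: [0.2, -0.0, -1.0]
opening: 0.0687
grip_force: 0.0
```

Call:
send_rows:
  targets:
    - [0.75,0,0,0.01,0]
    - [0.75,0,0,0.03,0]
    - [0.75,0,0,0.05,0]
    - [0.75,0,0,0.05,0]
    - [0.75,0,0,0.05,0]

```text
time: 14.4
tool_pos: [0.4808, -0.262, 0.2005]
tool_rot: [-3.141, 0.0, 3.077]
contact_force: [0.8, 0.4, -0.5]
opening: 0.0684
grip_force: 0.0
```

```bash
python3 - <<'E'
from h import *
s=observe(); print(s["tool_pos"],s["tool_rot"],s["opening"])
p,d,W=cloud("wrist"); cv2.imwrite("pics/w5.png",p[:,:,::-1]); x,y,z=np.moveaxis(W,-1,0)
m=wood(p)&(abs(x-.49)<.1)&(abs(y+.26)<.07)&(z>.02)&(z<.04)&(d>0); Q=W[m]; print("pin",rect(Q),np.percentile(Q[:,2],[2,50,98]).round(4))
b=blue(p)&(d>0); Q=W[b&(z>.012)]; print("rim",rect(Q))
E
```

```text
[ 0.48077634 -0.26201187  0.20047738] [-3.14144496e+00  3.81303767e-04  3.07674661e+00] 0.06843930466119003
pin (array([ 476.2, -262.9]), array([46.8, 77.8]), 86.4) [0.0229 0.0245 0.026 ]
rim (array([ 504.5, -267.4]), array([151.8, 191. ]), 86.1)
```

View pics/w5.png

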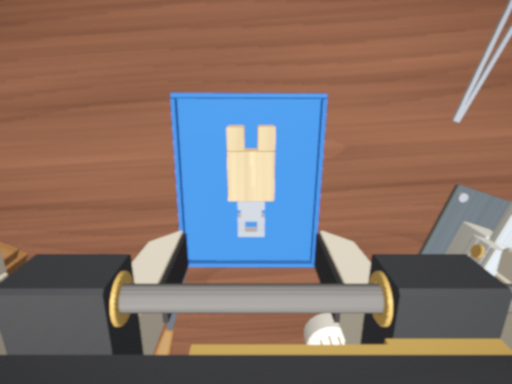

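The pin lies flat at (250,180), well inside the blue tray. Now back to the knob.

Call:
send_rows:
  targets:
    - [1,0.018,0.0345,0,-0.132]
    - [1,0.018,0.0345,0,-0.132]
    - [1,0.018,0.0345,0,-0.132]
    - [1,0.018,0.0345,0,-0.132]
    - [1,0.018,0.0345,0,-0.132]

```text
time: 14.95
tool_pos: [0.5716, -0.0883, 0.1983]
tool_rot: [3.141, 0.001, 2.411]
contact_force: [-0.2, -0.0, -0.3]
opening: 0.0919
grip_force: 0.0
```

Call:
send_rows:
  targets:
    - [1,0.018,0.0345,0,-0.132]
    - [1,0.018,0.0345,0,-0.132]
    - [1,0,0,0,-0.132]
    - [1,0,0,0,-0.132]
    - [1,0,0,0,-0.132]

```text
time: 15.45
tool_pos: [0.6071, -0.0201, 0.198]
tool_rot: [3.141, 0.0, 1.752]
contact_force: [0.3, 0.2, -1.1]
opening: 0.0914
grip_force: 0.0
```

Call:
send_rows:
  targets:
    - [1,0,0,0,-0.132]
    - [1,0,0,0,-0.132]
    - [1,0,0,0,-0.127]
    - [1,0,0,0,0]
    - [1,0,0,0,0]

```text
time: 15.95
tool_pos: [0.6071, -0.0207, 0.198]
tool_rot: [3.141, -0.0, 1.369]
contact_force: [-1.1, -0.1, 0.6]
opening: 0.0916
grip_force: 0.0
```

```bash
python3 m1.py w6; sed -i 's/"w3"/"w6"/;s/-21.6)/-21.6-80.2)/' m2.py; python3 m2.py
```

```text
[ 0.6071 -0.0207  0.198 ] [ 3.141 -0.     1.369] [-1.06 -0.1   0.63] [-0.073  0.074 -0.008] 0.0916 [-0.16  0.52  1.33 -0.    1.3   0.04] 15.95
redtop 471 [ 0.608  -0.0242  0.1164] [0.1152 0.1164 0.1175] [608.4 -20.5] [45.4 10.8] 78.0 75.56
roof 4428 [ 0.6121 -0.0185  0.0836] [0.0825 0.0835 0.0847] [610.3 -21.8] [66.3 85.1] 68.3 -22.08
disc 139 [ 0.6139 -0.0088  0.0923] [0.091  0.0924 0.0935] [611.2 -18.5] [41.1 33.6] 74.9 -88.39
w6 787 [0.0927 0.1155 0.1162 0.1167 0.1179]
bar extents [-0.1271  0.5935] [-0.0825  0.6059] centre [ 0.6085 -0.0201]
(array([ 424, 1510,   35,  349, 1169,   68,   13,   14,   14,   14,   12,
        270,  581]), array([0.08 , 0.083, 0.086, 0.089, 0.092, 0.095, 0.098, 0.101, 0.104,
       0.107, 0.11 , 0.113, 0.116, 0.119]))
```

Call:
send_rows:
  targets:
    - [1,0,0,-0.04,0]
    - [1,0,0,-0.035,0]
    - [1,0,0,-0.015,0]
    - [0,0,0,-0.009,0]
    - [0,0,0,0,0]
  grip_force: 40

```text
time: 16.5
tool_pos: [0.6067, -0.0207, 0.0978]
tool_rot: [-3.14, 0.0, 1.367]
contact_force: [0.7, 0.2, 0.7]
opening: 0.0802
grip_force: 0.0
```

Call:
send_rows:
  targets:
    - [0,0,0,0,0]
    - [0,0,0,0,0]
    - [0,0,0,0,0]
    - [0,0,0,0,0]
    - [0,0,0,0,0]

```text
time: 17.0
tool_pos: [0.6073, -0.0208, 0.0991]
tool_rot: [3.141, -0.0, 1.366]
contact_force: [-0.4, -0.9, 0.4]
opening: 0.0406
grip_force: 0.0
```

Call:
send_rows:
  targets:
    - [0,0,0,0,0]
    - [0,0,0,0,0]
    - [0,0,0,0,0]
    - [0,0,0,0,0]
    - [0,0,0,0,0]

```text
time: 17.5
tool_pos: [0.607, -0.0207, 0.0987]
tool_rot: [-3.141, 0.0, 1.366]
contact_force: [-1.4, 0.1, 1.2]
opening: 0.0115
grip_force: 40.0
```

Call:
send_rows:
  targets:
    - [0,0,0,0,0]
    - [0,0,0,0,0]

```text
time: 17.7
tool_pos: [0.607, -0.0207, 0.0987]
tool_rot: [-3.141, 0.0, 1.366]
contact_force: [-0.6, 0.9, 0.6]
opening: 0.0114
grip_force: 40.0
```

Call:
send_rows:
  targets:
    - [0,0,0,0,0.1]
    - [0,0,0,0,0.1]
    - [0,0,0,0,0.1]
    - [0,0,0,0,0.1]
    - [0,0,0,0,0.1]

```text
time: 18.2
tool_pos: [0.6073, -0.0207, 0.0987]
tool_rot: [3.141, -0.0, 1.87]
contact_force: [1.1, 0.3, -0.8]
opening: 0.0117
grip_force: 40.0
```

Call:
send_rows:
  targets:
    - [0,0,0,0,0.1]
    - [0,0,0,0,0.1]
    - [0,0,0,0,0.1]
    - [0,0,0,0,0.1]
    - [0,0,0,0,0.1]

```text
time: 18.7
tool_pos: [0.6077, -0.0205, 0.0987]
tool_rot: [3.14, 0.001, 2.37]
contact_force: [1.6, 1.1, -1.0]
opening: 0.0117
grip_force: 40.0
```

Call:
send_rows:
  targets:
    - [0,0,0,0,0.1]
    - [0,0,0,0,0.1]
    - [0,0,0,0,0.1]
    - [0,0,0,0,0.1]
    - [0,0,0,0,0]

```text
time: 19.2
tool_pos: [0.6078, -0.0203, 0.0987]
tool_rot: [3.14, 0.001, 2.766]
contact_force: [3.5, 3.6, -1.5]
opening: 0.0116
grip_force: 40.0
```

Call:
send_rows:
  targets:
    - [0.5,0,0,0,0]
    - [0.5,0,0,0,0]
    - [0.5,0,0,0,0]
    - [0.5,0,0,0,0]
    - [0.5,0,0,0,0]

```text
time: 19.7
tool_pos: [0.6071, -0.0209, 0.0988]
tool_rot: [-3.142, 0.0, 2.765]
contact_force: [0.8, -0.1, 0.3]
opening: 0.0448
grip_force: 0.0
```

Call:
send_rows:
  targets:
    - [0.5,0,0,0.03,0]
    - [0.5,0,0,0.05,0]
    - [0.5,0,0,0.04,0]
    - [0.5,0,0,0,0]
    - [0.5,0,0,0,0]

```text
time: 20.2
tool_pos: [0.6074, -0.0208, 0.2196]
tool_rot: [3.141, 0.002, 2.766]
contact_force: [-0.9, 0.1, -0.7]
opening: 0.0457
grip_force: 0.0
```

```bash
python3 m1.py w7; python3 - <<'E'
from h import *
p,d,W=cloud("top"); cv2.imwrite("pics/top9.png",p[:,:,::-1]); x,y,z=np.moveaxis(W,-1,0)
m=wood(p)&(abs(x-.49)<.1)&(abs(y+.26)<.07)&(z>.015)&(z<.04)&(d>0); Q=W[m]; print("pin",rect(Q),np.percentile(Q[:,2],[2,50,98]).round(4))
E
```

```text
[ 0.6074 -0.0208  0.2196] [3.141e+00 2.000e-03 2.766e+00] [-0.9   0.09 -0.69] [ 0.    -0.003 -0.014] 0.0457 [-0.16  0.5   1.3   0.    1.34 -1.36] 20.2
roof 3814 [ 0.6074 -0.021   0.0836] [0.0825 0.0836 0.0847] [610.5 -22.3] [66.  84.9] 68.4 -21.97
pin (array([ 474.5, -258.4]), array([48.6, 78.7]), 86.9) [0.0203 0.0251 0.0297]
```

View pics/w7.png

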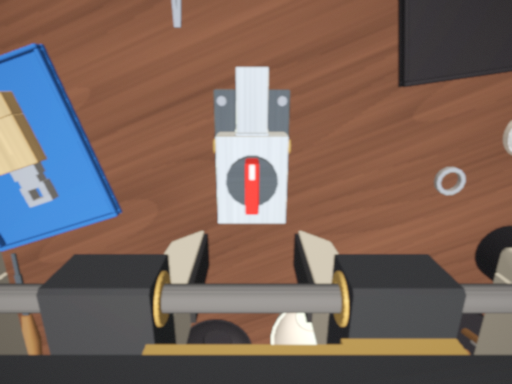

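View pics/top9.png

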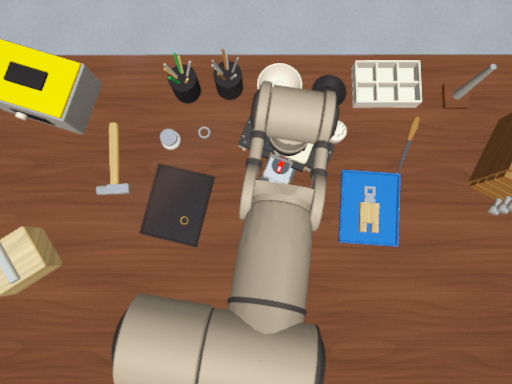

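The knob at (251,187) is back in line with the bracket, so it is locked. The pin lies flat in the blue tray at (370,208), and the arm is clear of everything.

```bash
python3 -c "
from cell import *
print(hand_in())"
```

```text
the job is handed in; nothing more can be done
None
```

I turned the knob open, pulled the pin out and laid it flat and right way up in the blue tray, then locked the knob again and handed the job in at about 20 s; the hand-in gave no verdict, but the last pictures show the pin and knob in place and the arm clear.

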